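# Set out the jam-and-bun tasting at a bakery counter

### The arm

A 6-joint arm with a two-finger parallel gripper is mounted at the origin on the work surface. World frame = base frame: x ahead of the robot, y to its left, z up, the work surface at z = 0. Lengths are in m, angles in degrees, forces in N, time in s.
With the tool pointing down it reaches from about 0.25 to 0.725 m from the base axis. Payload 9.7 kg.
Tool frame: the origin (TCP) lies between the finger pads; the fingertips stand bot.tcp_to_tips ahead of it and the grasp point (between the pads) lies 11 mm behind it (bot.tcp_to_tips is the distance from the TCP to the fingertips, in m); z points along the fingers, y is the line along which they close (so a half turn about z gives the same grasp; the last joint's range is limited). The gripper opens to 85 mm and grips with 20 to 120 N. Pads are 22 mm wide; open, the fingers measure 114 mm over their backs; the gripper's body (76 mm by 85 mm) begins 54 mm behind the grasp point. The pads swing forward as they close: fully open they stand 13 mm farther back than shut.
Start: joints at [69.672, 4.979, 10.078, 95.1, 0, 90], TCP at [0.191, 0.516, 0.239] pointing down, gripper open.
Joint ranges: [-179.16, 179.16], [-48.56, 103.87], [-65.8, 70.77], [-126.05, 130.52], [-82.76, 87.17], [-180, 180]. Speed limits (degrees/s): [127.2, 127.2, 147.25, 180, 180, 180].

### API

Orientations are given as [roll, pitch, yaw] about the fixed x, y, z axes, in that order (R = Rz(yaw) Ry(pitch) Rx(roll)).
In Python, from workcell import bot gives the robot as it stands. The module is installed in compiled form; this text tells all that it offers.
- The arm moves only by the tool carry_out, never from a script. Its arguments are lists of equal length, an entry for each row: "linear": the shift along the world's x, y, z normalised to -1 to 1, where 1 is 2 cm, a list of three; "rotation": the turn, a rotation vector about the world's x, y, z normalised to -1 to 1, where 1 is 8 degrees, a list of three; "grip": the closure, from -1 (fully open) to 1 (shut). In form: {"linear": [[tx, ty, tz], ...], "rotation": [[rx, ry, rz], ...], "grip": [grip, ...]}. A call has 1 to 12 rows; each row shifts and turns the commanded pose from where the row before left it; what a row does not reach is not made up. A row lasts 1/10 s, in which the tool goes at most 50 mm and 8.59 degrees, less where a joint would pass 70% of its speed; a pose out of reach is approached as far as the arm can. A call with a number of a shift or a turn outside -1 to 1 is refused whole. A call with a gripper value outside its range is refused whole. The fingers move at their own pace and stop on an object; "grip_force" is the grip in N (left out, the last holds). Time passes only in rows, so rows that do not move let the fingers close. It gives the time, the measured TCP pose, the force, the opening and the grip force at its end, in the units of the state.
- bot.get_obs(): the state, without advancing time (a new reading comes with each control period).
- bot.camera(name): name is "side" or "top"; returns the picture (400x640x3 uint8, blue, green, red); there is no depth.
- bot.camera_model(name): a dict with "fx", "fy", "cx", "cy" (pixels), "distortion" ([k1, k2, p1, p2, k3] as OpenCV has them; the pictures are not rectified), "camera_from_world" (4x4, takes a point from world to camera coordinates). Camera axes: x right, y up, looking along -z (the intrinsics and any distortion apply to the point x, -y, -z); pixel columns grow to the right and rows downward; lengths in m; the calibration is good to about 2 mm. A picture is of the moment at which its call begins. camera_model takes no time and is no camera call.
- bot.job_done(): hands the job in; it is judged then, once.
The state is a dict: "time": time; "q": joint angles; "qd": joint speeds; "joint_efforts": joint torques, N m; "ee_pos": TCP position; "tcp_rot": TCP orientation; "wrist_force": force on the tool from outside, world axes, zero at the start; "torque": the same for the moment, N m; "opening": finger opening in m; "grasp_force": force on a finger pad.
Only numpy, scipy, OpenCV 4.12 (cv2) and the standard library are available. Lean on these libraries where they do the work, as an engineer would, in place of code of your own. Each camera call takes 0.05 s, during which the arm holds its last target. There are 200 camera calls.

### The job

Set out the bun tasting: first put the two loose round buns that lie on the counter upright into the two empty cells of the tray, one in each, so that its rows are complete. Then turn the jam carousel until the square jar stands at the wooden pointer of its base, and finish with the gripper still closed on the carousel's handle, holding it still there for the customer. Leave the buns already on the tray and the other things on the counter where they are.

Things in the scene. Friction and masses are not known exactly. Their poses are not given: they have to be found in the camera images.
- bun_1: loose round bun, golden, rigid, about 45 g: flat bottom, domed top, 46 mm in diameter (widest from 10 to 22 mm up), 38 mm high; lies on the counter left of the tray; origin at the centre of its underside, z up
- bun_2: the other loose round bun, just like bun_1; either bun may go in either cell
- tray: fixed white tray, 164 mm (x) by 240 mm (y), floor 4 mm thick, rim 10 mm and dividing ridges 8 mm above the counter; 2 rows (near, far in x) of 3 cells (along y), 76 mm apart; the far row and the right (-y) cell of the near row already hold buns; origin at the centre of its underside
- cell_left (a point): centre of the empty left (+y) cell of the tray's near row, on the cell's floor, 4 mm above the counter; axes those of the tray
- cell_middle (a point): centre of the empty middle cell of the tray's near row, on the cell's floor; axes those of the tray
- stand: fixed dark wooden base of the jam carousel, a disc 170 mm in diameter; origin at the centre of its underside, on the carousel's vertical axis; a straight wooden pointer 14 mm wide sticks out 145 mm from the axis along the base's own -x direction and marks the front
- carousel (a joint): angle of the carousel about its vertical axis, positive counterclockwise seen from above; 0 (or 2 pi, the same thing) when the square jar stands at the pointer; it can go from -7 to 13.5 rad and stays where it is left (friction about 0.06 N m).
- square_jar (a point): centre of the top of the square jar's lid, 122 mm above the counter, turns with the carousel, a wooden disc 210 mm wide, its top 28 mm above the counter, with five jam jars fixed on it 72 mm from the axis, evenly spaced: this one (44 mm square, the tallest) and four round ones (48 mm wide, tops 88 mm above the counter)
- handle: the carousel's handle: a dark wooden bar fixed on its central post, turning with it, centred on the axis: 60 mm long, 16 mm wide, 40 mm high, from 146 to 186 mm above the counter; origin at the centre of its underside; its own x is the long direction and its -x points to the square jar
- handle_grip (a point): centre of the handle bar, 166 mm above the counter, on the axis; axes those of the handle
- laid_1: bun already on the tray, in its far left cell, same as the loose ones; leave it; origin at the centre of its underside
- laid_2: bun already on the tray, in its far middle cell, same as the loose ones; leave it; origin at the centre of its underside
- laid_3: bun already on the tray, in its far right cell, same as the loose ones; leave it; origin at the centre of its underside
- laid_4: bun already on the tray, in its near right cell, same as the loose ones; leave it; origin at the centre of its underside
- roll: bystander: oblong bread roll, 110 mm long, 44 mm wide and high, on the counter near the loose buns; origin under its centre, length along its x
- tongs: bystander: steel bread tongs 210 mm long, 10 mm high, behind the tray; origin under their middle
- mug: bystander: white mug 76 mm wide, 85 mm high, far left; origin at the centre of its underside
- ramekin: bystander: small white bowl 72 mm wide, 40 mm high, behind the tray; origin at the centre of its underside
- shaker: bystander: glass sugar shaker 48 mm wide, 110 mm high, behind the carousel; origin at the centre of its underside

How it is judged:
By the outcome, as a careful person would: the job done as asked, in the order asked, and still so for the second after the job is handed in, while the arm keeps its last pose, push and grip.
It also fails if it takes over 72 s, if anything falls off the work surface, if the arm or the gripper's body presses on something with over 40 N, if the wrist force passes 120 N, or if a joint passes its speed limit or range.

## Working session

There is one attempt and no reset: what is moved stays moved. The work goes in short steps, Python scripts to look and compute and a tool call to move; the robot and the scene stay as the last step left them, time stands still between calls to the robot, and variables do not carry over. Pictures are saved under pics/ and viewed, at most 10 in all, crops included, and the job is handed in when it is done.

Besides the shell and the picture viewer there is one more tool, called after ">>>" as name(argument=value, ...) on one line, values as JSON. carry_out: Moves the arm, as the interface text tells. Its arguments: {"type":"object","properties":{"linear":{"type":"array","items":{"type":"array","items":{"type":"number"}}},"rotation":{"type":"array","items":{"type":"array","items":{"type":"number"}}},"grip":{"type":"array","items":{"type":"number"}},"grip_force":{"type":"number"}},"required":["linear","rotation","grip"]}

```bash
mkdir -p pics; python3 - <<'E'
from workcell import bot
import cv2
for n in ("top","side"):
    cv2.imwrite(f"pics/{n}0.png",bot.camera(n)); m=bot.camera_model(n); print({k:(v if k!="camera_from_world" else [[round(float(a),4) for a in r] for r in v]) for k,v in m.items()})
print(bot.get_obs(),bot.tcp_to_tips)
E
```

```text
{'fx': 482.53856255314815, 'fy': 482.53856255314815, 'cx': 324.89098838910286, 'cy': 199.54934488116052, 'distortion': array([0.02125493, 0.        , 0.        , 0.        , 0.        ]), 'camera_from_world': [[-0.0017, -1.0, -0.0059, 0.0821], [0.9961, -0.0022, 0.0883, -0.6107], [-0.0883, -0.0057, 0.9961, -1.2354], [0.0, 0.0, 0.0, 1.0]]}
{'fx': 364.09174175359954, 'fy': 364.09174175359954, 'cx': 318.6745823360399, 'cy': 205.01807203539687, 'distortion': array([-0.08413454,  0.        ,  0.        ,  0.        ,  0.        ]), 'camera_from_world': [[-0.9997, -0.0108, -0.02, 0.6006], [-0.0071, -0.6862, 0.7274, -0.0312], [-0.0216, 0.7273, 0.6859, -1.0166], [0.0, 0.0, 0.0, 1.0]]}
{'time': 0.1, 'q': array([6.96715836e+01, 5.00839187e+00, 1.00415412e+01, 9.51004509e+01,
       7.52662400e-04, 8.99995543e+01]), 'qd': array([-0.05349189, -0.03856024,  0.04029224, -0.10659032,  0.0182405 ,
       -0.0068393 ]), 'joint_efforts': array([-1.24458657e-03, -5.21561444e+01,  4.65654588e+01,  1.60972303e-02,
       -5.53055440e-05,  5.25219122e-06]), 'ee_pos': array([0.19100204, 0.51557011, 0.23867253]), 'tcp_rot': array([-1.79932698e+02, -7.53185383e-04,  1.59672028e+02]), 'wrist_force': array([-0.4209691 ,  0.34066233,  0.4961397 ]), 'torque': array([-0.03376885,  0.01842271,  0.05025318]), 'grasp_force': 0.0, 'opening': 0.08550657222242022} 0.008
```

View pics/top0.png

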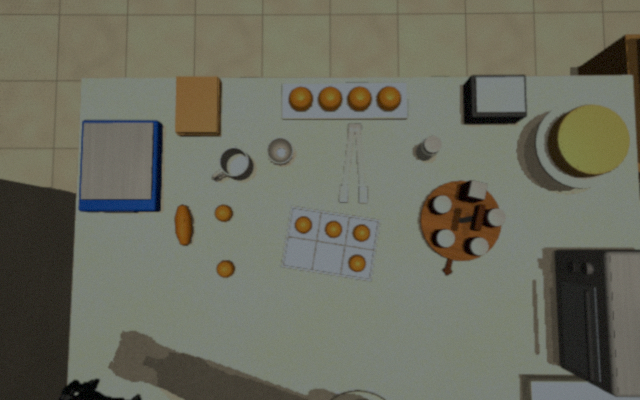

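View pics/side0.png

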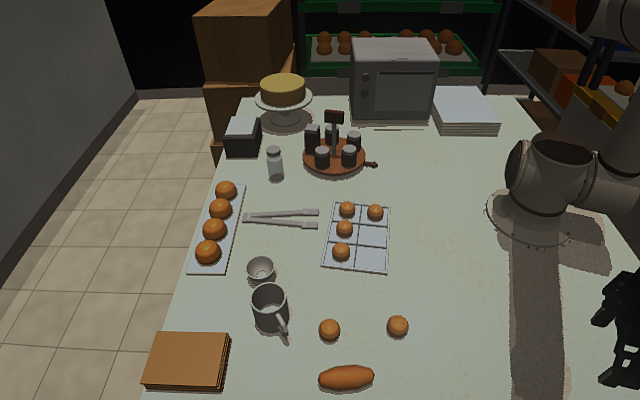

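The top view shows the loose buns at about (223,213) and (226,269). The tray is centred near (330,244), with its empty cells at about (299,253) and (328,258). The carousel is at about (461,220), its pointer tip near (447,270) and the square jar near (476,190).

```bash
cat > h.py <<'E'
import numpy as np, cv2
from workcell import bot
def ray(n,p):
    m=bot.camera_model(n); K=np.array([[m["fx"],0,m["cx"]],[0,m["fy"],m["cy"]],[0,0,1]])
    u=cv2.undistortPoints(np.array([[p]],float),K,np.array(m["distortion"]))[0,0]
    T=np.array(m["camera_from_world"]); R=T[:3,:3]
    return -R.T@T[:3,3], R.T@np.array([u[0],-u[1],-1])
def plane(n,p,z):
    o,d=ray(n,p); return o+d*(z-o[2])/d[2]
def tri(p,q):
    o1,d1=ray("top",p); o2,d2=ray("side",q)
    s=np.linalg.lstsq(np.c_[d1,-d2],o2-o1,rcond=None)[0]
    a,b=o1+s[0]*d1,o2+s[1]*d2; return (a+b)/2,np.linalg.norm(a-b)
def blobs(im,lo,hi,amin):
    hsv=cv2.cvtColor(im,cv2.COLOR_BGR2HSV); k=cv2.inRange(hsv,lo,hi)
    c,_=cv2.findContours(k,cv2.RETR_EXTERNAL,cv2.CHAIN_APPROX_NONE)
    return [x for x in c if cv2.contourArea(x)>amin]
E
python3 - <<'E'
from h import *
for n in ("top","side"):
    im=cv2.imread(f"pics/{n}0.png")
    for c in blobs(im,(5,110,60),(25,255,255),60):
        (x,y),r=cv2.minEnclosingCircle(c); a=cv2.contourArea(c)
        if a<2500: 
            mo=cv2.moments(c);mx,my=mo['m10']/mo['m00'],mo['m01']/mo['m00']
            print(n,np.round([x,y,r,a,mx,my],1),plane(n,(x,y),.017).round(4))
im=cv2.imread("pics/top0.png")
a=cv2.resize(im[195:290,270:390],None,fx=5,fy=5,interpolation=cv2.INTER_CUBIC)
b=cv2.resize(im[170:282,405:515],None,fx=5,fy=5,interpolation=cv2.INTER_CUBIC)
cv2.imwrite("pics/tray.png",a); cv2.imwrite("pics/car.png",b)
E
```

```text
top [225.  268.4   8.4 198.  225.1 268.5] [0.4323 0.3415 0.017 ]
top [356.6 263.    8.3 184.5 356.7 262.7] [ 0.4457 -0.0013  0.017 ]
top [361.1 232.6   8.1 183.  361.1 232.6] [ 0.5245 -0.0137  0.017 ]
top [333.2 228.8   7.9 173.5 333.2 228.9] [0.5346 0.0593 0.017 ]
top [303.  224.4   8.  178.  303.  224.5] [0.5463 0.1386 0.017 ]
top [223.3 212.9   8.3 193.  223.2 212.7] [0.577  0.3486 0.017 ]
top [184.  224.5  19.7 501.  183.2 224.6] [0.5469 0.451  0.017 ]
top [388.3  98.2  11.8 400.  388.3  98.3] [ 0.8842 -0.0896  0.017 ]
top [358.9  98.4  11.8 400.  359.1  98.5] [ 0.8842 -0.0106  0.017 ]
top [329.6  98.6  11.8 397.  329.7  98.6] [0.884 0.068 0.017]
top [300.3  98.7  11.8 395.  300.4  98.7] [0.884  0.1466 0.017 ]
top [ 197.   105.7   35.  2439.5  197.6  105.7] [0.8654 0.4236 0.017 ]
top [632.  103.   68.4 502.5 633.1  72.6] [ 0.8669 -0.7334  0.017 ]
side [345.5 376.5  27.6 996.  345.9 376.7] [0.5437 0.4497 0.017 ]
side [329.  329.   10.4 307.  329.  328.7] [0.5748 0.3492 0.017 ]
side [397.  326.   11.2 326.5 397.4 325.6] [0.43   0.3433 0.017 ]
side [341.  250.5   9.  194.  340.8 250. ] [0.5425 0.1344 0.017 ]
side [344.7 227.5   8.6 165.5 344.3 227. ] [0.5301 0.0549 0.017 ]
side [374.7 212.3   8.5 155.  375.3 211. ] [ 0.4438 -0.0023  0.017 ]
side [346.7 209.    8.3 164.  346.7 208.7] [ 0.5214 -0.0164  0.017 ]
side [ 215.   221.5   42.9 1437.   215.4  222.8] [0.8877 0.0299 0.017 ]
side [333.5 155.   30.8 644.5 334.7 159. ] [ 0.5537 -0.2777  0.017 ]
side [607.9  82.4   8.1 100.  607.7  81.1] [-0.7865 -0.8817  0.017 ]
side [590.5  97.   35.9 470.5 598.7  98. ] [-0.5977 -0.7195  0.017 ]
side [ 252.8   80.8   51.3 1152.5  271.    81.9] [ 0.9143 -0.8729  0.017 ]
side [325.   41.2  10.2 104.5 324.4  41.4] [ 0.5796 -1.3851  0.017 ]
side [ 236.     8.    44.7 1088.   237.7    7.9] [ 1.2329 -2.155   0.017 ]
```

View pics/tray.png

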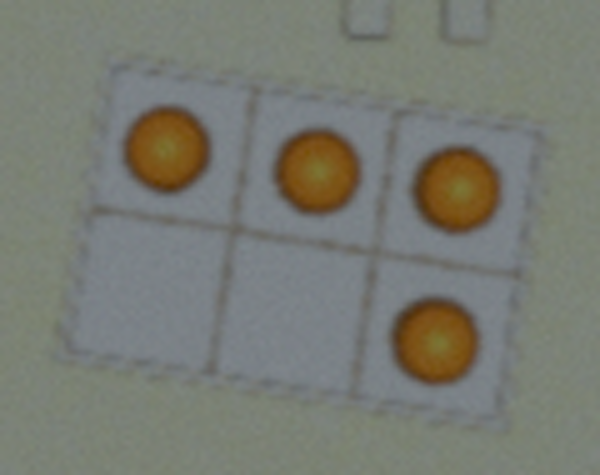

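View pics/car.png

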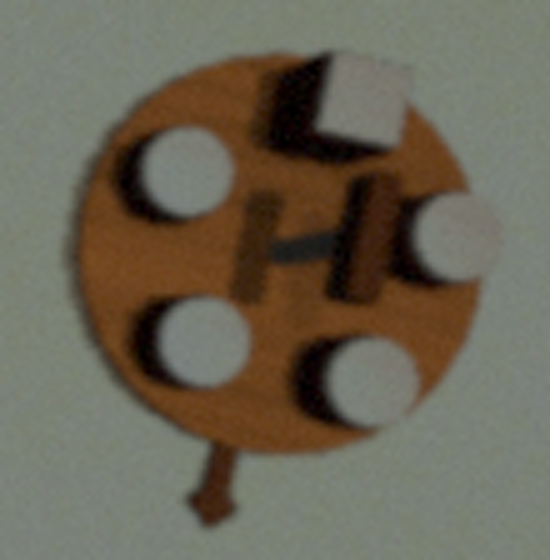

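The tray crop shows ridge junctions at (235,230) and (377,251), with outer corners at (110,67), (540,128), (500,422) and (68,357). The carousel crop shows the square lid at (364,102) and round lids at (188,171), (205,342), (373,382) and (457,237). The pointer runs from (226,450) to a tip near (211,522).

```bash
python3 - <<'E'
from h import *
from scipy.optimize import least_squares
T=lambda u,z,o:plane("top",((u[0]+.5)/5-.5+o[0],(u[1]+.5)/5-.5+o[1]),z)
o=(270,195)
C=np.array([T(u,.01,o) for u in [(110,67),(540,128),(500,422),(68,357)]])
J=np.array([T(u,.008,o) for u in [(235,230),(377,251)]])
print(C.round(4),J.round(4),C.mean(0),J.mean(0))
for a,b in [(0,1),(1,2),(2,3),(3,0)]: print("edge",np.linalg.norm(C[a]-C[b]))
ydir=(C[0]-C[1]+C[3]-C[2])[:2]; yaw=np.arctan2(-ydir[0],ydir[1]); print("yaw",np.degrees(yaw))
dy=(J[0]-J[1])[:2];print("Jdist",np.linalg.norm(dy),np.degrees(np.arctan2(-dy[0],dy[1])))
B=np.array([[.5463,.1386],[.5346,.0593],[.5245,-.0137],[.4457,-.0013]])
c=(C.mean(0)+J.mean(0))[:2]/2
R=np.array([[np.cos(yaw),-np.sin(yaw)],[np.sin(yaw),np.cos(yaw)]])
print("cells",[(c+R@v).round(4) for v in [(-.038,.076),(-.038,0)]])
print("laid in tray",((B-c)@R).round(4))
o=(405,170)
P=[T((364,102),.122,o)]+[T(u,.088,o) for u in [(188,171),(205,342),(373,382),(457,237)]]
P=np.array(P)[:,:2]; print(P.round(4))
k=np.array([0,1,2,3,4])
f=lambda x:(np.c_[x[0]+.072*np.cos(x[2]+k*2*np.pi/5),x[1]+.072*np.sin(x[2]+k*2*np.pi/5)]-P).ravel()
v=P[0]-P.mean(0); s=least_squares(f,[*P.mean(0),np.arctan2(v[1],v[0])]);print("axis",s.x[:2],"jar ang",np.degrees(s.x[2]),f(s.x).round(4))
tip=T((211,522),.01,o); st=T((226,450),.01,o); print(tip,st, np.linalg.norm(tip[:2]-s.x[:2]))
for p in (tip,st): d=p[:2]-s.x[:2]; print("ptr ang",np.degrees(np.arctan2(d[1],d[0])))
E
```

```text
[[ 0.5901  0.1693  0.01  ]
 [ 0.5574 -0.058   0.01  ]
 [ 0.4039 -0.0353  0.01  ]
 [ 0.4379  0.1906  0.01  ]] [[0.504  0.1031 0.008 ]
 [0.4928 0.0283 0.008 ]] [0.49732359 0.06662884 0.01      ] [0.49841938 0.06570191 0.008     ]
edge 0.22964654959487885
edge 0.15514536752505503
edge 0.22846760980031672
edge 0.1537722594786195
yaw -8.372301357969192
Jdist 0.075626887477279 -8.471704699017673
cells [array([0.4713, 0.1469]), array([0.4603, 0.0717])]
laid in tray [[ 0.0374  0.0787]
 [ 0.0373 -0.0014]
 [ 0.038  -0.0751]
 [-0.0418 -0.0743]]
[[ 0.6248 -0.2878]
 [ 0.5943 -0.2105]
 [ 0.5097 -0.2169]
 [ 0.49   -0.2986]
 [ 0.5613 -0.3421]]
axis [ 0.5560242  -0.27117487] jar ang -13.702696127538479 [ 0.0011 -0.0004 -0.0004  0.0006 -0.0002  0.0006 -0.0006  0.0001  0.0001
 -0.0009]
[ 0.41678749 -0.23658734  0.01      ] [ 0.4540519  -0.24534692  0.01      ] 0.14346831901045898
ptr ang 166.0496284790976
ptr ang 165.78680134433628
```

>>> carry_out(linear=[[1,-0.723,-0.58],[1,-0.723,-0.58],[1,-0.723,-0.58],[1,-0.723,-0.58],[1,-0.723,-0.58],[1,-0.723,-0.58],[1,-0.723,-0.58],[1,-0.723,-0.58],[1,-0.723,-0.58],[1,-0.723,-0.58],[1,-0.723,-0.58],[1,-0.723,-0.58]], rotation=[[0,0,-0.345],[0,0,-0.345],[0,0,-0.345],[0,0,-0.345],[0,0,-0.345],[0,0,-0.345],[0,0,-0.345],[0,0,-0.345],[0,0,-0.345],[0,0,-0.345],[0,0,-0.345],[0,0,-0.345]], grip=[-1,-1,-1,-1,-1,-1,-1,-1,-1,-1,-1,-1], grip_force=25)

```text
time: 1.3
ee_pos: [0.4317, 0.3414, 0.0993]
tcp_rot: [-180.0, -0.0, 126.4]
wrist_force: [0.1, 0.6, 1.2]
opening: 0.0853
grasp_force: 0.0
```

```bash
python3 - <<'E'
from h import *
o=bot.get_obs(); print(o["time"],o["q"].round(1),o["ee_pos"].round(4),o["tcp_rot"].round(2),o["wrist_force"].round(2))
E
```

```text
1.3 [38.3  4.6 -5.8 79.6  0.  91.9] [0.4317 0.3414 0.0993] [-179.97   -0.    126.44] [0.12 0.59 1.19]
```

>>> carry_out(linear=[[0,0.05,-0.87],[0,0,-0.87],[0,0,-0.87],[0,0,-0.87],[0,0,-0.87],[0,0,0],[0,0,0],[0,0,0],[0,0,0],[0,0,0],[0,0,0],[0,0,0]], rotation=[[0,0,0],[0,0,0],[0,0,0],[0,0,0],[0,0,0],[0,0,0],[0,0,0],[0,0,0],[0,0,0],[0,0,0],[0,0,0],[0,0,0]], grip=[-1,-1,-1,-1,-1,-1,1,1,1,1,1,1])

```text
time: 2.5
ee_pos: [0.4316, 0.3437, 0.0144]
tcp_rot: [179.9, -0.0, 126.6]
wrist_force: [-0.6, -2.0, 6.3]
opening: 0.0447
grasp_force: 25.6
```

>>> carry_out(linear=[[0,0,0.15],[0,0,0.1],[0,0,0.25],[0,0,1],[0,0,1],[0,0,1],[0,0,0],[0,0,0]], rotation=[[0,0,0],[0,0,0],[0,0,0],[0,0,0],[0,0,0],[0,0,0],[0,0,0],[0,0,0]], grip=[1,1,1,1,1,1,1,1])

```text
time: 3.3
ee_pos: [0.4312, 0.3433, 0.0831]
tcp_rot: [180.0, -0.0, 126.6]
wrist_force: [0.9, 0.1, -0.9]
opening: 0.0444
grasp_force: 25.8
```

```bash
python3 - <<'E'
from h import *
im=bot.camera("side")
cv2.imwrite("pics/s1.png",cv2.resize(im[220:400,300:500],None,fx=4,fy=3.3,interpolation=cv2.INTER_CUBIC))
E
```

```text
(no output)
```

View pics/s1.png

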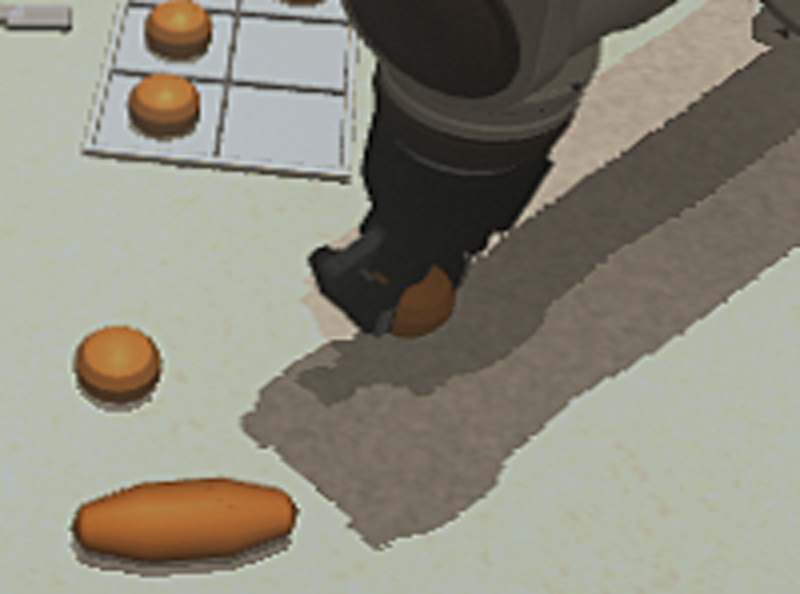

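The crop shows the bun held upright between the pads at about (425,300), and the other bun and the roll are undisturbed. I'm carrying it to the left cell.

>>> carry_out(linear=[[0.2,-0.98,0],[0.2,-0.98,0],[0.2,-0.98,0],[0.2,-0.98,0],[0.2,-0.98,0],[0.2,-0.98,0],[0.2,-0.98,0],[0.2,-0.98,0],[0.2,-0.98,0],[0.2,-0.98,0],[0,0,0],[0,0,0]], rotation=[[0,0,0],[0,0,0],[0,0,0],[0,0,0],[0,0,0],[0,0,0],[0,0,0],[0,0,0],[0,0,0],[0,0,0],[0,0,0],[0,0,0]], grip=[1,1,1,1,1,1,1,1,1,1,1,1])

```text
time: 4.55
ee_pos: [0.4707, 0.1471, 0.0822]
tcp_rot: [-179.9, -0.0, 126.5]
wrist_force: [0.0, -0.2, -0.5]
opening: 0.0449
grasp_force: 25.8
```

>>> carry_out(linear=[[0.03,0,-0.9],[0,0,-0.9],[0,0,-0.8],[0,0,-0.4],[0,0,-0.1],[0,0,0],[0,0,0]], rotation=[[0,0,0],[0,0,0],[0,0,0],[0,0,0],[0,0,0],[0,0,0],[0,0,0]], grip=[1,1,1,1,1,1,1])

```text
time: 5.25
ee_pos: [0.4721, 0.1476, 0.0218]
tcp_rot: [179.9, 0.0, 126.6]
wrist_force: [-0.4, -0.1, -0.2]
opening: 0.0446
grasp_force: 25.8
```

>>> carry_out(linear=[[0,0,-0.1],[0,0,0],[0,0,0]], rotation=[[0,0,0],[0,0,0],[0,0,0]], grip=[1,1,1])

```text
time: 5.55
ee_pos: [0.4718, 0.1472, 0.0193]
tcp_rot: [180.0, 0.0, 126.5]
wrist_force: [0.8, -0.5, -1.2]
opening: 0.0449
grasp_force: 25.8
```

>>> carry_out(linear=[[0,0,-0.07],[0,0,0],[0,0,0],[0,0,0],[0,0,0],[0,0,0],[0,0,0.5],[0,0,1],[0,0,1],[0,0,1]], rotation=[[0,0,0],[0,0,0],[0,0,0],[0,0,0],[0,0,0],[0,0,0],[0,0,0],[0,0,0],[0,0,0],[0,0,0]], grip=[1,1,-0.45,-0.45,-0.45,-0.45,-0.45,-0.45,-0.45,-0.45])

```text
time: 6.55
ee_pos: [0.4717, 0.1472, 0.0892]
tcp_rot: [180.0, 0.0, 126.6]
wrist_force: [-0.1, 0.5, -1.0]
opening: 0.0621
grasp_force: 0.0
```

>>> carry_out(linear=[[0.473,0.918,0],[0.473,0.918,0],[0.473,0.918,0],[0.473,0.918,0],[0.473,0.918,0],[0.473,0.918,0],[0.473,0.918,0],[0.473,0.918,0],[0.473,0.918,0],[0.473,0.918,0],[0.473,0.918,0],[0,0,0]], rotation=[[0,0,0],[0,0,0],[0,0,0],[0,0,0],[0,0,0],[0,0,0],[0,0,0],[0,0,0],[0,0,0],[0,0,0],[0,0,0],[0,0,0]], grip=[-0.7,-0.7,-0.7,-0.7,-0.7,-0.7,-0.7,-0.7,-0.7,-0.7,-0.7,-0.7])

```text
time: 7.75
ee_pos: [0.5763, 0.351, 0.0877]
tcp_rot: [180.0, -0.0, 126.6]
wrist_force: [-1.3, -0.4, -0.6]
opening: 0.0723
grasp_force: 0.0
```

```bash
python3 - <<'E'
from h import *
for n in ("top","side"):
    im=bot.camera(n); cv2.imwrite(f"pics/{n}2.png",im)
    for c in blobs(im,(5,110,60),(25,255,255),60):
        (x,y),r=cv2.minEnclosingCircle(c); p=plane(n,(x,y),.019)
        if r<14 and .35<p[0]<.65 and -.1<p[1]<.4: print(n,np.round([x,y,r],1),p.round(4))
E
```

```text
top [356.7 262.7   8.2] [ 0.4465 -0.0015  0.019 ]
top [300.  252.3   8. ] [0.4737 0.1462 0.019 ]
top [361.1 232.6   8.1] [ 0.5245 -0.0135  0.019 ]
top [333.2 228.8   7.9] [0.5346 0.0593 0.019 ]
top [302.9 224.3   8. ] [0.5465 0.1387 0.019 ]
side [329.  330.1  11.3] [0.5748 0.3528 0.019 ]
side [369.5 254.    9.7] [0.4719 0.1479 0.019 ]
side [376.  212.    8.2] [ 0.4404 -0.0016  0.019 ]
```

The first bun is in the left cell, within about 1.5 mm of its centre. Picking bun_2.

>>> carry_out(linear=[[0,-0.06,-0.93],[0,0,-0.93],[0,0,-0.93],[0,0,-0.93],[0,0,0],[0,0,0],[0,0,0],[0,0,0],[0,0,0],[0,0,0],[0,0,0]], rotation=[[0,0,0],[0,0,0],[0,0,0],[0,0,0],[0,0,0],[0,0,0],[0,0,0],[0,0,0],[0,0,0],[0,0,0],[0,0,0]], grip=[-0.7,-0.7,-0.7,-0.7,-0.7,1,1,1,1,1,1])

```text
time: 8.95
ee_pos: [0.5764, 0.3482, 0.0152]
tcp_rot: [179.9, 0.0, 126.5]
wrist_force: [-1.5, -2.7, 6.6]
opening: 0.0445
grasp_force: 26.2
```

>>> carry_out(linear=[[0,0,0.15],[0,0,0.1],[0,0,0.25],[0,0,1],[0,0,1],[0,0,1],[0,0,0],[0,0,0]], rotation=[[0,0,0],[0,0,0],[0,0,0],[0,0,0],[0,0,0],[0,0,0],[0,0,0],[0,0,0]], grip=[1,1,1,1,1,1,1,1])

```text
time: 9.75
ee_pos: [0.5759, 0.3481, 0.0834]
tcp_rot: [180.0, 0.0, 126.6]
wrist_force: [0.8, 0.7, -1.0]
opening: 0.0448
grasp_force: 25.8
```

>>> carry_out(linear=[[-0.413,-0.987,0],[-0.413,-0.987,0],[-0.413,-0.987,0],[-0.413,-0.987,0],[-0.413,-0.987,0],[-0.413,-0.987,0],[-0.413,-0.987,0],[-0.413,-0.987,0],[-0.413,-0.987,0],[-0.413,-0.987,0],[-0.413,-0.987,0],[-0.413,-0.987,0]], rotation=[[0,0,0],[0,0,0],[0,0,0],[0,0,0],[0,0,0],[0,0,0],[0,0,0],[0,0,0],[0,0,0],[0,0,0],[0,0,0],[0,0,0]], grip=[1,1,1,1,1,1,1,1,1,1,1,1])

```text
time: 10.95
ee_pos: [0.4755, 0.1102, 0.0819]
tcp_rot: [-179.9, -0.0, 126.6]
wrist_force: [0.5, 0.1, -0.4]
opening: 0.0445
grasp_force: 25.8
```

>>> carry_out(linear=[[-0.413,-0.987,0],[-0.413,-0.987,0],[0,0,0],[0,0,0]], rotation=[[0,0,0],[0,0,0],[0,0,0],[0,0,0]], grip=[1,1,1,1])

```text
time: 11.35
ee_pos: [0.4598, 0.0715, 0.0825]
tcp_rot: [-180.0, -0.0, 126.5]
wrist_force: [-0.2, 0.1, -1.0]
opening: 0.0442
grasp_force: 25.8
```

>>> carry_out(linear=[[0.03,0,-0.9],[0,0,-0.9],[0,0,-0.8],[0,0,-0.4],[0,0,-0.15],[0,0,0],[0,0,0]], rotation=[[0,0,0],[0,0,0],[0,0,0],[0,0,0],[0,0,0],[0,0,0],[0,0,0]], grip=[1,1,1,1,1,1,1])

```text
time: 12.05
ee_pos: [0.4612, 0.0718, 0.0209]
tcp_rot: [180.0, 0.0, 126.6]
wrist_force: [-0.1, -0.3, 0.1]
opening: 0.0448
grasp_force: 25.8
```

>>> carry_out(linear=[[0,0,-0.05],[0,0,0],[0,0,0],[0,0,0],[0,0,0],[0,0,0],[0,0,0.5],[0,0,1],[0,0,1],[0,0,1]], rotation=[[0,0,0],[0,0,0],[0,0,0],[0,0,0],[0,0,0],[0,0,0],[0,0,0],[0,0,0],[0,0,0],[0,0,0]], grip=[1,1,-0.45,-0.45,-0.45,-0.45,-0.45,-0.45,-0.45,-0.45])

```text
time: 13.05
ee_pos: [0.4607, 0.0716, 0.0908]
tcp_rot: [180.0, 0.0, 126.5]
wrist_force: [-0.5, -0.0, -0.2]
opening: 0.0617
grasp_force: 0.0
```

>>> carry_out(linear=[[0,0,1],[0,0,1],[0,0,1],[0,0,1],[0,0,1],[0,0,1],[0,0,1],[0.26,-0.95,0.3],[0.26,-0.95,0],[0.26,-0.95,0],[0.26,-0.95,0],[0.26,-0.95,0]], rotation=[[0,0,0.71],[0,0,0.71],[0,0,0.71],[0,0,0.71],[0,0,0.71],[0,0,0.71],[0,0,0.71],[0,0,0],[0,0,0],[0,0,0],[0,0,0],[0,0,0]], grip=[-0.45,-0.45,-0.45,-0.45,-0.45,-0.45,-0.45,-0.45,-0.45,-0.45,-0.45,-0.45])

```text
time: 14.25
ee_pos: [0.4867, -0.0242, 0.2361]
tcp_rot: [180.0, 0.0, 166.3]
wrist_force: [1.0, -0.3, 1.1]
opening: 0.0617
grasp_force: 0.0
```

```bash
python3 - <<'E'
from h import *
for n in ("top","side"):
    im=bot.camera(n); cv2.imwrite(f"pics/{n}3.png",im)
    for c in blobs(im,(5,110,60),(25,255,255),60):
        (x,y),r=cv2.minEnclosingCircle(c); p=plane(n,(x,y),.019)
        if r<14 and .35<p[0]<.65 and -.1<p[1]<.4: print(n,np.round([x,y,r],1),p.round(4))
im=cv2.imread("pics/side3.png")[80:290,270:410]
cv2.imwrite("pics/s3.png",cv2.resize(im,None,fx=2.85,fy=2.85,interpolation=cv2.INTER_CUBIC))
print(bot.get_obs()["q"])
E
```

```text
top [355.  263.    8.1] [0.4458 0.0029 0.019 ]
top [328.5 257.    8.4] [0.4613 0.0718 0.019 ]
top [300.1 252.2   8.1] [0.474 0.146 0.019]
top [333.2 229.2   8.1] [0.5335 0.0593 0.019 ]
top [302.8 224.5   8. ] [0.5461 0.1389 0.019 ]
side [370.  253.    9.2] [0.4703 0.1447 0.019 ]
side [340.5 251.5   9.6] [0.544  0.1393 0.019 ]
side [372.5 231.5   8.9] [0.4572 0.072  0.019 ]
side [344.5 228.3   8.7] [0.5307 0.0597 0.019 ]
side [375.5 212.    8.4] [ 0.4418 -0.0016  0.019 ]
side [346.3 209.3   8.2] [ 0.5229 -0.0132  0.019 ]
[-2.91758819e+00 -3.65604993e+00  9.75746819e-01  9.46077367e+01
 -2.16401312e-02  1.08875573e+01]
```

View pics/s3.png

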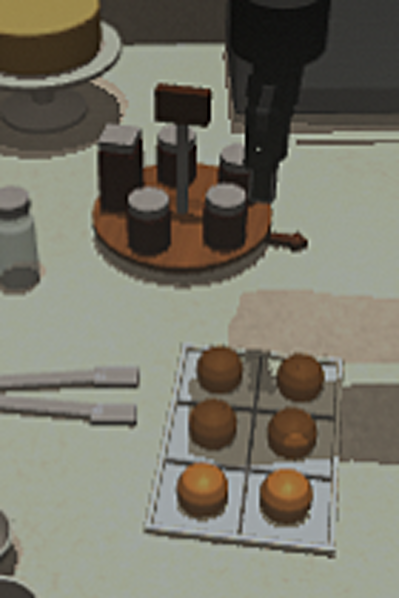

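All six cells now hold upright buns, and the handle bar is at crop (183,105). I'll check the axis against it.

```bash
python3 - <<'E'
from h import *
s=(270+183.5/2.85-.5,80+105.5/2.85-.5)
print(plane("side",s,.166)); print(tri((405+375/5-.5,170+236/5-.5),s))
E
```

```text
[ 0.55369819 -0.27123186  0.166     ]
(array([ 0.55586721, -0.27804603,  0.16238492]), np.float64(0.004689928662875952))
```

>>> carry_out(linear=[[0.287,-0.95,0],[0.287,-0.95,0],[0.287,-0.95,0],[0.287,-0.95,0],[0.287,-0.95,0],[0.287,-0.95,0],[0.287,-0.95,0],[0.287,-0.95,0],[0.287,-0.95,0],[0.287,-0.95,0],[0.287,-0.95,0],[0.287,-0.95,0]], rotation=[[0,0,0],[0,0,0],[0,0,0],[0,0,0],[0,0,0],[0,0,0],[0,0,0],[0,0,0],[0,0,0],[0,0,0],[0,0,0],[0,0,0]], grip=[-0.45,-0.45,-0.45,-0.45,-0.45,-0.45,-0.45,-0.45,-0.45,-0.45,-0.45,-0.45])

```text
time: 15.55
ee_pos: [0.5559, -0.252, 0.2356]
tcp_rot: [180.0, 0.0, 166.3]
wrist_force: [0.2, -0.8, 0.7]
opening: 0.0619
grasp_force: 0.0
```

>>> carry_out(linear=[[0.0,-0.95,0],[0,0,0],[0,0,0]], rotation=[[0,0,0],[0,0,0],[0,0,0]], grip=[-0.45,-0.45,-0.45])

```text
time: 15.85
ee_pos: [0.5554, -0.2705, 0.2353]
tcp_rot: [180.0, -0.0, 166.3]
wrist_force: [-0.9, 0.4, 0.5]
opening: 0.062
grasp_force: 0.0
```

>>> carry_out(linear=[[0,0,-0.94],[0,0,-0.94],[0,0,-0.94],[0,0,-0.94],[0,0,0],[0,0,0],[0,0,0],[0,0,0],[0,0,0],[0,0,0],[0,0,0],[0,0,0]], rotation=[[0,0,0],[0,0,0],[0,0,0],[0,0,0],[0,0,0],[0,0,0],[0,0,0],[0,0,0],[0,0,0],[0,0,0],[0,0,0],[0,0,0]], grip=[-0.45,-0.45,-0.45,-0.45,-0.45,1,1,1,1,1,1,1], grip_force=40)

```text
time: 17.05
ee_pos: [0.5559, -0.2708, 0.1615]
tcp_rot: [-180.0, 0.1, 166.3]
wrist_force: [-0.0, -1.7, 5.8]
opening: 0.0151
grasp_force: 41.0
```

>>> carry_out(linear=[[0,0,0],[0,0,0],[0,0,0],[0,0,0],[0,0,0],[0,0,0],[0,0,0],[0,0,0],[0,0,0],[0,0,0],[0,0,0],[0,0,0]], rotation=[[0,0,-0.3],[0,0,-0.6],[0,0,-0.75],[0,0,-0.75],[0,0,-0.75],[0,0,-0.75],[0,0,-0.75],[0,0,-0.75],[0,0,-0.75],[0,0,-0.75],[0,0,-0.75],[0,0,-0.75]], grip=[1,1,1,1,1,1,1,1,1,1,1,1])

```text
time: 18.25
ee_pos: [0.555, -0.2716, 0.1615]
tcp_rot: [-180.0, 0.1, 98.8]
wrist_force: [-7.7, -6.9, 7.2]
opening: 0.0156
grasp_force: 41.2
```

>>> carry_out(linear=[[0,0,0],[0,0,0],[0,0,0],[0,0,0],[0,0,0],[0,0,0],[0,0,0],[0,0,0],[0,0,0],[0,0,0],[0,0,0],[0,0,0]], rotation=[[0,0,-0.75],[0,0,-0.75],[0,0,-0.75],[0,0,-0.75],[0,0,-0.75],[0,0,-0.75],[0,0,-0.75],[0,0,-0.75],[0,0,-0.75],[0,0,-0.75],[0,0,-0.75],[0,0,-0.75]], grip=[1,1,1,1,1,1,1,1,1,1,1,1])

```text
time: 19.45
ee_pos: [0.5537, -0.271, 0.1614]
tcp_rot: [180.0, 0.2, 26.8]
wrist_force: [-14.0, -0.4, 9.2]
opening: 0.0157
grasp_force: 41.7
```

>>> carry_out(linear=[[0,0,0],[0,0,0],[0,0,0],[0,0,0],[0,0,0],[0,0,0],[0,0,0],[0,0,0],[0,0,0],[0,0,0],[0,0,0]], rotation=[[0,0,-0.75],[0,0,-0.75],[0,0,-0.75],[0,0,-0.75],[0,0,-0.75],[0,0,-0.75],[0,0,-0.4],[0,0,-0.2],[0,0,0],[0,0,0],[0,0,0]], grip=[1,1,1,1,1,1,1,1,1,1,1])

```text
time: 20.55
ee_pos: [0.5536, -0.2702, 0.1615]
tcp_rot: [180.0, 0.2, -13.7]
wrist_force: [-14.0, 3.0, 11.5]
opening: 0.0153
grasp_force: 41.8
```

```bash
python3 - <<'E'
from h import *
o=bot.get_obs(); print(o["q"].round(1),o["tcp_rot"],o["torque"])
for n,s in (("top",np.s_[165:290,400:520]),("side",np.s_[70:220,270:420])):
    im=bot.camera(n); cv2.imwrite(f"pics/{n}4.png",im)
    cv2.imwrite(f"pics/{n}4c.png",cv2.resize(im[s],None,fx=4,fy=4,interpolation=cv2.INTER_CUBIC))
a,b=cv2.imread("pics/top4c.png"),cv2.imread("pics/side4c.png")
# one picture: 480 + 300 wide
b=cv2.resize(b,(320,320)); b=cv2.copyMakeBorder(b,0,180,0,0,cv2.BORDER_CONSTANT)
cv2.imwrite("pics/c4.png",np.hstack([a,b]))
E
```

```text
[-2.600e+01  1.340e+01  1.100e+01  8.770e+01 -1.000e-01  1.677e+02] [ 1.79974359e+02  1.50369012e-01 -1.37332646e+01] [ 0.57353186  2.5537059  -0.09008673]
```

View pics/c4.png

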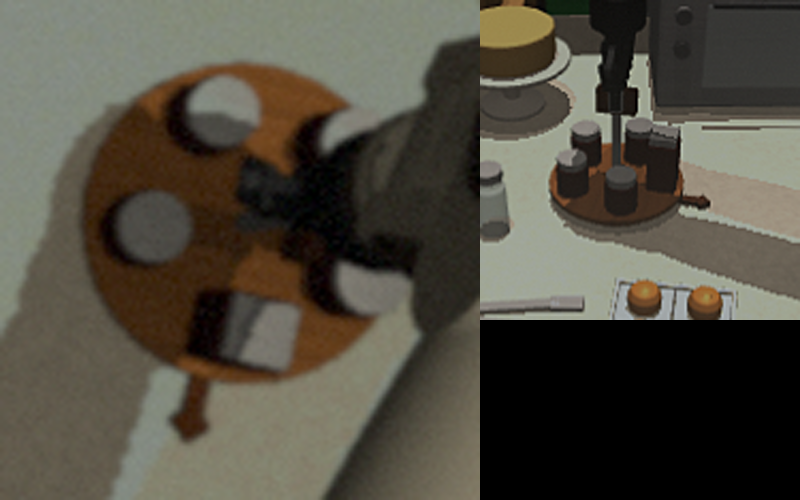

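The crop shows the square jar's lid at about (260,331), standing at the pointer (tip near (187,440)). The round lids are at (152,227) and (224,111). I'll measure the angle that remains.

```bash
python3 - <<'E'
from h import *
T=lambda u,z:plane("top",((u[0]+.5)/4-.5+400,(u[1]+.5)/4-.5+165),z)[:2]
ax=np.array([.556,-.2712])
ang=lambda p:np.degrees(np.arctan2(p[1]-ax[1],p[0]-ax[0]))
for u,z,k in (((260,331),.122,0),((152,227),.088,-1),((224,111),.088,-2)):
    p=T(u,z); print(p.round(4),np.linalg.norm(p-ax).round(4),"jar ang est",(ang(p)-72*k)%360)
p=T((187,442),.01); print("ptr",ang(p),np.linalg.norm(p-ax))
# initial-image lids via white mask for the two visible round ones, and lid contours now
im=cv2.imread("pics/top4.png"); hsv=cv2.cvtColor(im,cv2.COLOR_BGR2HSV)
k=cv2.inRange(hsv,(0,0,85),(180,60,255)); k[:, :424]=0; k[:182]=0; k[262:]=0; k[:,480:]=0
n,l,s,c=cv2.connectedComponentsWithStats(k)
for a,b in zip(s[1:],c[1:]):
    if a[4]>100: print(a,b.round(1),plane("top",b,.088).round(4))
E
```

```text
[ 0.487  -0.2533] 0.0712 jar ang est 165.4726074000681
[ 0.5507 -0.1982] 0.0732 jar ang est 166.15873508560622
[ 0.6227 -0.2444] 0.0719 jar ang est 165.89304104191558
ptr 165.86446527818757 0.14655277413812068
[424 182  24  19 179] [430.8 187.1] [ 0.6361 -0.1831  0.088 ]
[447 184  18  13 159] [455.9 189.8] [ 0.6292 -0.2453  0.088 ]
[424 241  23  21 223] [431.9 255.3] [ 0.4674 -0.1823  0.088 ]
[460 241  15  17 169] [467.6 248.8] [ 0.4833 -0.27    0.088 ]
```

The jar is within about 0.3° of the pointer. I'll take up the small sideways strain and hand in.

>>> carry_out(linear=[[-0.1,0.03,0],[0,0,0],[0,0,0],[0,0,0],[0,0,0]], rotation=[[0,0,0],[0,0,0],[0,0,0],[0,0,0],[0,0,0]], grip=[1,1,1,1,1])

```text
time: 21.15
ee_pos: [0.5536, -0.2702, 0.1615]
tcp_rot: [180.0, -0.1, -13.7]
wrist_force: [-2.4, -2.3, 6.7]
opening: 0.0156
grasp_force: 41.2
```

```bash
python3 - <<'E'
from h import *
a=cv2.imread("pics/top4.png"); b=bot.camera("top")
s=np.s_[180:280,420:490]; print("diff",cv2.absdiff(a[s],b[s]).mean(), cv2.phaseCorrelate(cv2.cvtColor(a[s],6).astype(float),cv2.cvtColor(b[s],6).astype(float)))
o=bot.get_obs(); print(o["time"],o["wrist_force"],o["tcp_rot"],o["grasp_force"]); print(bot.job_done())
E
```

```text
diff 3.0593333333333335 ((-0.03182433321867251, 0.03114640631051202), 0.9878215145879998)
21.2 [-2.3345529  -2.1323691   7.20771293] [ 1.79955683e+02 -7.99549505e-02 -1.37133448e+01] 41.24415457248688
the job is handed in; nothing more can be done
None
```

I handed the job in at 21.2 s: both loose buns stand upright in the tray's two empty cells, and the square jar is within about 0.5° of the pointer with the gripper still closed on the carousel handle; the verdict was not shown.

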